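Check the free play of a citrus press lever

TASK

Check the free play of the citrus press: push its T-shaped lever grip down gently, never harder than 20 N, until the easy travel ends and the resistance clearly firms up, remember how low the top of the grip got there, and let the lever come back up. Then note that point on the height gauge: push its cap down until the top of the cap is just as high above the worktop as the top of the grip was where the resistance firmed up. Leave the jar, timer and mill where they stand.

Things in the scene. Friction and masses are not known exactly. Their poses are not given: they have to be found in the camera images.
- lever (a joint): lever of the citrus press, rad: 0 = grip fully up (rest), grows as the grip is pressed down, limit 0.62. Easy travel takes 2 to 5 N at the grip; at a hidden point, different each time, between 0.16 and 0.50, the force steps up by about 4 N within 1 mm (to about 8 N) and then grows by about 1.5 N per mm of grip travel. When released it springs back up by itself
- grip (a point): centre of the lever's T-shaped grip: a black round bar 24 mm thick, 84 mm long, level and crosswise (its y) at the lever's end nearest the robot. The bar's top is always 12 mm above this point. At rest the point is 230 mm above the worktop; it goes down by 30 to 90 mm in use. Free space below and around it; the column is 180 mm behind it
- press: the citrus press, fixed to the worktop: base plate 170 x 130 mm, aluminium column 215 mm tall, steel cup in front of the column. Origin on the worktop under the lever's pivot; the pivot is level, 180 mm up; the lever points along -x, and the grip's centre swings about the pivot on a radius of 180 mm, at rest 0.28 rad above level
- gauge_cap (a point): centre of the top face of the height gauge's cap: a black disc 40 mm wide, 12 mm thick, on an upright 12 mm steel rod sliding in a 132 mm tall sleeve on a fixed round foot 92 mm wide, left or right of the lever. The rod stays where it is left; about 4 N moves it up or down. The face starts 235 to 250 mm above the worktop and can go down to 145 mm
- jar: bystander: closed glass jar with a red lid, 65 mm wide, 100 mm tall, origin at the centre of its underside; not to be moved
- timer: bystander: round white kitchen timer, 74 mm wide, 50 mm tall, origin at the centre of its underside; not to be moved
- mill: bystander: dark wooden pepper mill, 58 mm wide, 170 mm tall, origin at the centre of its underside; not to be moved
Things that resemble listed ones, but are neither listed nor needed, are in the scene too. What is shaped like the part that bears gauge_cap but pink or turquoise is not meant.

How it is judged:
By the outcome, as a careful person would: the job done as asked, in the order asked, and still so for the second after the job is handed in, with the robot touching nothing.
It also fails if it takes over 72 s, if anything falls off the work surface, if the arm or the gripper's body presses on something with over 40 N, if the wrist force passes 120 N, or if a joint passes its speed limit or range.

ROBOT

A 6-joint arm with a two-finger parallel gripper is mounted at the origin on a cart in front of the work surface, level with it; the furniture and walls round the work are solid. World frame = base frame: x ahead of the robot, y to its left, z up, the work surface at z = 0. Lengths are in m, angles in rad, forces in N, time in s.
With the tool pointing down it reaches from about 0.35 to 0.975 m from the base axis. Payload 4.9 kg.
Tool frame: the origin (TCP) lies at the very end of the fingers, on their centre line; the grasp point (between the pads) lies 19 mm behind it; z points along the fingers, y is the line along which they close (so a half turn about z gives the same grasp; the last joint's range is limited). The gripper opens to 85 mm and grips with 20 to 120 N. Pads are 22 mm wide; open, the fingers measure 114 mm over their backs; the gripper's body (76 mm by 85 mm) begins 54 mm behind the grasp point. The pads swing forward as they close: fully open they stand 13 mm farther back than shut.
Start: joints at [-1.28, 0.053, 1.613, -0, 1.476, -0.119], TCP at [0.249, -0.573, 0.231] pointing down, gripper open.
Joint ranges: [-3.01, 3.01], [-1.01, 2.22], [0.06, 2.58], [-1.02, 4.17], [0.09, 2.62], [-3.14, 3.14]. Speed limits (rad/s): [2.57, 2.57, 3.14, 3.14, 3.14, 3.14].

INTERFACE

Orientations are given as a 3x3 rotation matrix whose columns are the frame's x, y, z axes.
In Python, from rig import env gives the robot as it stands.
- The arm moves only by the tool play_rows, never from a script. Its argument "plan" is a list that holds one entry, the list of rows, each a list of 6 numbers: the shift along the tool's x, y, z scaled (see below), then the turn, a rotation vector about the tool's x, y, z scaled (see below). A call has 1 to 8 rows; each row shifts and turns the commanded pose from where the row before left it, along the tool's axes as they then stand; what a row does not reach is not made up. The controller multiplies each number of a shift by 30 mm and each number of a turn by 45 degrees. A row lasts 1/10 s, in which the tool goes at most 50 mm and 8.59 degrees, less where a joint would pass 70% of its speed; a pose out of reach is approached as far as the arm can. A call with a number of a shift or a turn outside -1 to 1 is refused whole. A call with a gripper value outside its range is refused whole. "gripper" is the closure in counts, from 0 (fully open) to 255 (shut), set as the call begins (left out, the last holds). The fingers move at their own pace and stop on an object; "grip_force" is the grip in N (left out, the last holds). Time passes only in rows, so rows that do not move let the fingers close. It gives the time, the measured TCP pose, the force, the opening and the grip force at its end, in the units of the state.
- env.get_state(): the state, without advancing time (a new reading comes with each control period).
- env.camera(name): name is "scene" or "side" or "wrist"; returns a dict with "pixels" (400x640x3 uint8, red, green, blue), "fovy" (degrees; the focal length in pixels is half the picture's height over the tangent of half this angle, whatever the lens; pixels are square), "cx", "cy" (the principal point, pixels), "extrinsics" (4x4, takes a point from camera to world coordinates). Camera axes: x right, y down, z forward; pixel columns grow to the right and rows downward; lengths in m; the calibration is good to about 2 mm. The wrist camera is an equidistant fisheye: a pixel r from the principal point sees the ray r / f radians off the axis. A picture is of the moment at which its call begins. There is no depth.
- env.sign_off(): hands the job in; it is judged then, once.
The state is a dict: "t": time; "qpos": joint angles; "joint_vel": joint speeds; "tau": joint torques, N m; "ee_pos": TCP position; "eef_rot": TCP orientation; "contact_force": force on the tool from outside, world axes, zero at the start; "torque": the same for the moment, N m; "grip_width": finger opening in m; "gripper_force": force on a finger pad.
Only numpy, scipy, OpenCV 4.12 (cv2) and the standard library are available. Lean on these libraries where they do the work, as an engineer would, in place of code of your own. Each camera call takes 0.05 s, during which the arm holds its last target. There are 200 camera calls.

## Working session

There is one attempt and no reset: what is moved stays moved. The work goes in short steps, Python scripts to look and compute and a tool call to move; the robot and the scene stay as the last step left them, time stands still between calls to the robot, and variables do not carry over. Pictures are saved under pics/ and viewed, at most 10 in all, crops included, and the job is handed in when it is done.

Besides the shell and the picture viewer there is one more tool, called after "Emit:" by a JSON object that holds its "api" and its "payload". play_rows: Moves the arm, as the interface text tells. Shifts and turns lie within -1 to 1; 1 stands for 30 mm of shift or 45 degrees of turn. Its arguments: {"type":"object","properties":{"plan":{"type":"array"},"gripper":{"type":"number"},"grip_force":{"type":"number"}},"required":["plan"]}

```bash
mkdir -p pics
python3 - <<'E'
from rig import env
import cv2,numpy as np
for n in("scene","side"):
    c=env.camera(n); cv2.imwrite(f"pics/{n}0.png",c["pixels"][:,:,::-1])
    print(n,c["fovy"],c["cx"],c["cy"],np.round(c["extrinsics"],4).tolist())
s=env.get_state(); print({k:np.round(v,4).tolist() for k,v in s.items()})
E
```

```text
scene 42.6333624850488 323.4890472898087 192.1728040250196 [[-0.6089, -0.4754, 0.635, -0.1383], [-0.7932, 0.3559, -0.4941, 0.6757], [0.0089, -0.8046, -0.5938, 0.8372], [0.0, 0.0, 0.0, 1.0]]
side 52.910895228631595 315.2573883766125 198.43035506829608 [[0.9387, -0.1877, 0.2892, 0.3002], [-0.3443, -0.5556, 0.7568, -0.5522], [0.0186, -0.81, -0.5862, 0.697], [0.0, 0.0, 0.0, 1.0]]
{'t': 0.1, 'qpos': [-1.28, 0.0533, 1.6141, -0.0, 1.476, -0.119], 'joint_vel': [-0.0003, -0.001, -0.0024, -0.0001, -0.0005, -0.0005], 'tau': [0.0009, -39.4906, -37.1362, -0.0001, 0.0039, -0.0], 'ee_pos': [0.2489, -0.5727, 0.2302], 'eef_rot': [[0.9172, 0.3985, -0.0005], [0.3985, -0.9172, 0.0018], [0.0002, -0.0018, -1.0]], 'contact_force': [-0.4179, -0.4735, 0.6981], 'torque': [-0.0187, 0.0199, 0.0394], 'gripper_force': 0.0, 'grip_width': 0.0852}
```

View pics/scene0.png

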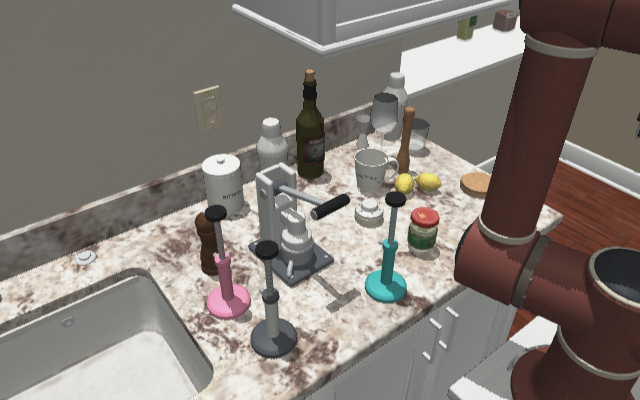

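View pics/side0.png

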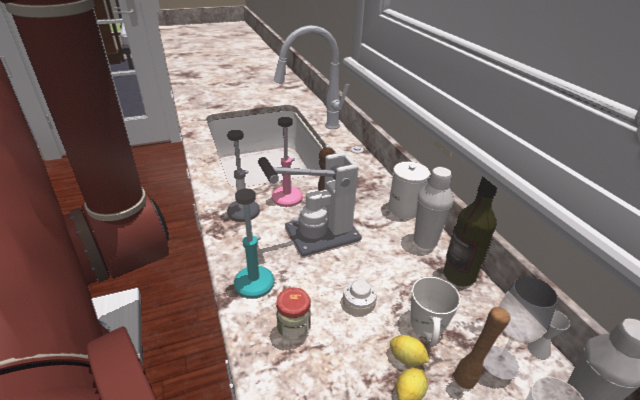

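The grey gauge's cap is at scene (268,250) and side (236,135). The grip is at scene (332,207) and side (268,170). I'll enlarge both views.

Run:
```python
import cv2,numpy as np
a=cv2.imread("pics/scene0.png")[185:365,235:365]; b=cv2.imread("pics/side0.png")[115:265,210:370]
a=cv2.resize(a,None,fx=3.3,fy=3.3,interpolation=2)[:594]; b=cv2.resize(b,None,fx=2.3,fy=2.3,interpolation=2)
o=np.zeros((600,800,3),np.uint8); o[:a.shape[0],:a.shape[1]]=a; o[:b.shape[0],430:430+b.shape[1]]=b
cv2.imwrite("pics/crop1.png",o)
```

```text
(no output)
```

View pics/crop1.png

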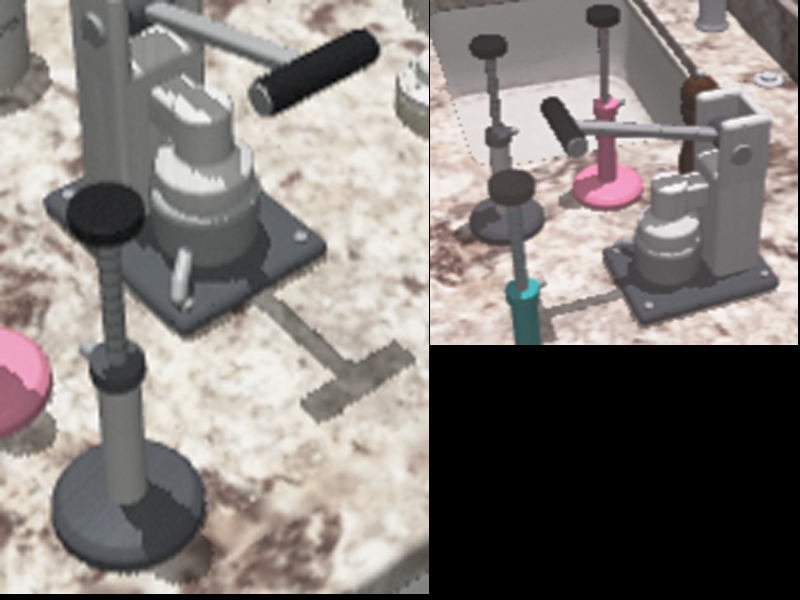

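```bash
cat > h.py <<'E'
import numpy as np
C={"scene":(42.6333624850488,323.489,192.1728,[[-0.6089,-0.4754,0.635,-0.1383],[-0.7932,0.3559,-0.4941,0.6757],[0.0089,-0.8046,-0.5938,0.8372]]),
"side":(52.910895228631595,315.2574,198.43036,[[0.9387,-0.1877,0.2892,0.3002],[-0.3443,-0.5556,0.7568,-0.5522],[0.0186,-0.81,-0.5862,0.697]])}
def ray(n,p):
    f,cx,cy,E=C[n];E=np.array(E);f=200/np.tan(np.radians(f/2))
    d=E[:,:3]@[(p[0]-cx)/f,(p[1]-cy)/f,1];return E[:,3],d/np.linalg.norm(d)
def tri(a,b):
    (o,d),(q,e)=ray("scene",a),ray("side",b)
    s=np.linalg.lstsq(np.c_[d,-e],q-o,rcond=None)[0]
    A,B=o+s[0]*d,q+s[1]*e;return (A+B)/2,np.linalg.norm(A-B)
def plane(n,p,z):
    o,d=ray(n,p);return o+d*(z-o[2])/d[2]
E
python3 - <<'E'
from h import *
np.set_printoptions(precision=4,suppress=True)
g=((330.5,206.8),(268.7,169.8));c=((267.1,247.4),(235.2,134.1));f=((273.8,338),(243.5,210))
print(tri(*g),plane("scene",g[0],.23),plane("side",g[1],.23))
print(tri(*c)); print(tri(*f),plane("scene",f[0],.012),plane("side",f[1],.012))
# grip ends
for p in((262,98),(368,45)):print(plane("scene",(235+p[0]/3.3,185+p[1]/3.3),.23))
for p in((577,147),(548,105)):print(plane("side",(210+(p[0]-430)/2.3,115+p[1]/2.3),.23))
for p in [(274,169),(341,180),(341,110)]: pass
E
```

```text
(array([0.4702, 0.186 , 0.2274]), np.float64(0.00317207752228405)) [0.4654 0.1885 0.23  ] [0.4708 0.1837 0.23  ]
(array([0.4311, 0.3534, 0.2411]), np.float64(0.00022496901625741544))
(array([0.4302, 0.3556, 0.0024]), np.float64(0.0036359308309402275)) [0.4216 0.3591 0.012 ] [0.4301 0.3445 0.012 ]
[0.4647 0.2276 0.23  ]
[0.467  0.1473 0.23  ]
[0.4719 0.1449 0.23  ]
[0.465 0.227 0.23 ]
```

Emit:
{"api": "play_rows", "payload": {"plan": [[[0, 0, -1, 0, 0, 0], [0.5, -0.6, -1, 0, 0, 0], [0.8, -0.96, -0.5, 0, 0, 0], [0.8, -0.96, 0, 0, 0, 0], [0.8, -0.96, 0, 0, 0, 0], [0.8, -0.96, 0, 0, 0, 0], [0.8, -0.96, 0, 0, 0, 0], [0.8, -0.96, 0, 0, 0, 0]]], "gripper": 255, "grip_force": 30}}

```text
t: 0.9
ee_pos: [0.3189, -0.3332, 0.3057]
eef_rot: [[0.917, 0.398, -0.0], [0.398, -0.917, 0.001], [0.0, -0.001, -1.0]]
contact_force: [0.9, 0.1, 0.0]
grip_width: 0.0003
gripper_force: 0.0
```

Run:
```python
from h import *
print(tri((396,198),(246,195)),tri((215.5,211),(285.5,121)))
```

```text
(array([0.3986159 , 0.08270306, 0.24527118]), np.float64(0.00353848946112379)) (array([0.5679078 , 0.37851713, 0.24530938]), np.float64(0.0001942559484685858))
```

Emit:
{"api": "play_rows", "payload": {"plan": [[[0.8, -0.96, 0, 0, 0, 0], [0.8, -0.96, 0, 0, 0, 0], [0.8, -0.96, 0, 0, 0, 0], [0.8, -0.96, 0, 0, 0, 0], [0.8, -0.96, 0, 0, 0, 0], [0.8, -0.96, 0, 0, 0, 0], [0.8, -0.96, 0, 0, 0, 0], [0.8, -0.96, 0, 0, 0, 0]]]}}

```text
t: 1.7
ee_pos: [0.4031, -0.0455, 0.3059]
eef_rot: [[0.917, 0.398, -0.0], [0.398, -0.917, -0.0], [-0.0, -0.0, -1.0]]
contact_force: [0.2, -0.5, -0.2]
grip_width: 0.0004
gripper_force: 0.0
```

Emit:
{"api": "play_rows", "payload": {"plan": [[[0.8, -0.96, 0, 0, 0, 0], [0.8, -0.96, 0, 0, 0, 0], [0.8, -0.96, 0, 0, 0, 0], [0.4, -0.5, 0, 0, 0, 0], [0, 0, 0, 0, 0, 0]]]}}

```text
t: 2.2
ee_pos: [0.4396, 0.0813, 0.3056]
eef_rot: [[0.916, 0.402, -0.002], [0.402, -0.916, 0.0], [-0.001, -0.001, -1.0]]
contact_force: [-0.5, -0.6, -0.6]
grip_width: 0.0
gripper_force: 0.0
```

Emit:
{"api": "play_rows", "payload": {"plan": [[[0.7, -0.9, 0, 0, 0, 0], [0.7, -0.9, 0, 0, 0, 0], [0.7, -0.9, 0, 0, 0, 0], [0.16, -0.14, 0, 0, 0, 0], [0, 0, 0.7, 0, 0, 0], [0, 0, 0.6, 0, 0, 0], [0, 0, 0.3, 0, 0, 0], [0, 0, 0, 0, 0, 0]]]}}

```text
t: 3.0
ee_pos: [0.4672, 0.1833, 0.2565]
eef_rot: [[0.918, 0.397, -0.003], [0.397, -0.918, -0.001], [-0.003, -0.0, -1.0]]
contact_force: [0.4, -0.7, 0.4]
grip_width: 0.0002
gripper_force: 0.0
```

Run:
```python
from rig import env
import cv2,numpy as np
a=env.camera("scene")["pixels"][150:300,240:420,::-1]; b=env.camera("side")["pixels"][80:230,190:370,::-1]
cv2.imwrite("pics/c2.png",cv2.resize(np.hstack([a,b]),None,fx=2.2,fy=2.2,interpolation=2))
```

```text
(no output)
```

View pics/c2.png

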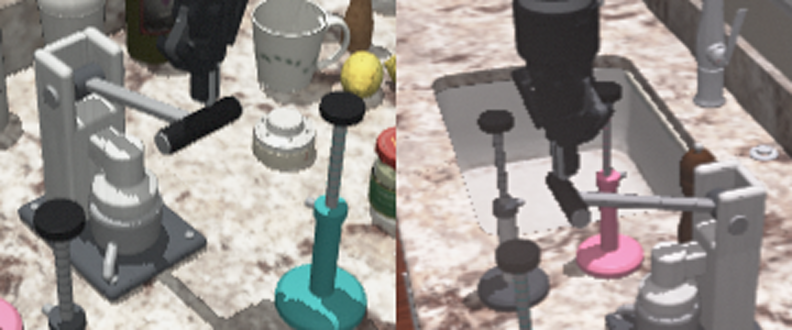

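Emit:
{"api": "play_rows", "payload": {"plan": [[[0, 0, 0.2, 0, 0, 0], [0, 0, 0.2, 0, 0, 0], [0, 0, 0.2, 0, 0, 0], [0, 0, 0.2, 0, 0, 0], [0, 0, 0, 0, 0, 0]]]}}

```text
t: 3.6
ee_pos: [0.4675, 0.1846, 0.2336]
eef_rot: [[0.917, 0.399, -0.002], [0.399, -0.917, -0.0], [-0.001, -0.001, -1.0]]
contact_force: [-2.0, 0.1, 3.6]
grip_width: -0.0002
gripper_force: 1.9
```

Emit:
{"api": "play_rows", "payload": {"plan": [[[0, 0, 0.2, 0, 0, 0], [0, 0, 0.2, 0, 0, 0], [0, 0, 0, 0, 0, 0], [0, 0, 0, 0, 0, 0]]]}}

```text
t: 4.0
ee_pos: [0.4681, 0.1847, 0.2223]
eef_rot: [[0.917, 0.399, 0.0], [0.399, -0.917, 0.0], [0.0, -0.0, -1.0]]
contact_force: [-2.1, 1.4, 3.7]
grip_width: -0.0001
gripper_force: 1.8
```

Emit:
{"api": "play_rows", "payload": {"plan": [[[-0.05, -0.02, 0.1, 0, 0, 0], [-0.05, -0.02, 0.1, 0, 0, 0], [0, 0, 0, 0, 0, 0]]]}}

```text
t: 4.3
ee_pos: [0.4651, 0.1844, 0.2161]
eef_rot: [[0.917, 0.398, 0.001], [0.398, -0.917, -0.0], [0.001, 0.001, -1.0]]
contact_force: [1.7, -0.1, 3.5]
grip_width: -0.0003
gripper_force: 1.4
```

Emit:
{"api": "play_rows", "payload": {"plan": [[[0, 0, 0.07, 0, 0, 0], [0, 0, 0.06, 0, 0, 0], [0, 0, 0, 0, 0, 0]]]}}

```text
t: 4.6
ee_pos: [0.4644, 0.1843, 0.2119]
eef_rot: [[0.917, 0.398, -0.001], [0.398, -0.917, -0.0], [-0.001, -0.0, -1.0]]
contact_force: [0.2, -0.4, 3.2]
grip_width: 0.0003
gripper_force: 1.7
```

Emit:
{"api": "play_rows", "payload": {"plan": [[[0, 0, 0.07, 0, 0, 0], [0, 0, 0.06, 0, 0, 0], [0, 0, 0, 0, 0, 0]]]}}

```text
t: 4.9
ee_pos: [0.4642, 0.1844, 0.2078]
eef_rot: [[0.917, 0.398, -0.002], [0.398, -0.917, -0.0], [-0.002, -0.0, -1.0]]
contact_force: [-2.9, -0.3, 3.9]
grip_width: 0.0
gripper_force: 1.9
```

Emit:
{"api": "play_rows", "payload": {"plan": [[[-0.03, -0.01, 0.06, 0, 0, 0], [0, 0, 0.06, 0, 0, 0], [0, 0, 0, 0, 0, 0]]]}}

```text
t: 5.2
ee_pos: [0.4637, 0.1844, 0.2046]
eef_rot: [[0.917, 0.398, -0.0], [0.398, -0.917, -0.0], [-0.0, -0.0, -1.0]]
contact_force: [-2.3, -0.9, 4.0]
grip_width: 0.0004
gripper_force: 1.9
```

Emit:
{"api": "play_rows", "payload": {"plan": [[[0, 0, 0.06, 0, 0, 0], [0, 0, 0.05, 0, 0, 0], [0, 0, 0, 0, 0, 0]]]}}

```text
t: 5.5
ee_pos: [0.4637, 0.1844, 0.2012]
eef_rot: [[0.917, 0.398, -0.001], [0.398, -0.917, 0.0], [-0.001, -0.0, -1.0]]
contact_force: [-2.8, 0.5, 4.2]
grip_width: -0.0002
gripper_force: 1.9
```

Emit:
{"api": "play_rows", "payload": {"plan": [[[-0.03, -0.01, 0.06, 0, 0, 0], [0, 0, 0.06, 0, 0, 0], [0, 0, 0, 0, 0, 0]]]}}

```text
t: 5.8
ee_pos: [0.4632, 0.1844, 0.1979]
eef_rot: [[0.917, 0.398, 0.001], [0.398, -0.917, 0.0], [0.001, 0.0, -1.0]]
contact_force: [-0.7, 1.1, 3.9]
grip_width: -0.0003
gripper_force: 1.8
```

Emit:
{"api": "play_rows", "payload": {"plan": [[[0, 0, 0.06, 0, 0, 0], [0, 0, 0.05, 0, 0, 0], [0, 0, 0, 0, 0, 0]]]}}

```text
t: 6.1
ee_pos: [0.4629, 0.1844, 0.1945]
eef_rot: [[0.917, 0.398, 0.0], [0.398, -0.917, 0.0], [0.0, -0.0, -1.0]]
contact_force: [-0.5, -0.0, 4.0]
grip_width: -0.0002
gripper_force: 1.8
```

Emit:
{"api": "play_rows", "payload": {"plan": [[[0, 0, 0.06, 0, 0, 0], [0, 0, 0.06, 0, 0, 0], [0, 0, 0, 0, 0, 0]]]}}

```text
t: 6.4
ee_pos: [0.4627, 0.1844, 0.1907]
eef_rot: [[0.917, 0.398, -0.001], [0.398, -0.917, 0.0], [-0.0, -0.0, -1.0]]
contact_force: [-0.4, 0.0, 4.1]
grip_width: -0.0004
gripper_force: 1.9
```

Emit:
{"api": "play_rows", "payload": {"plan": [[[0, 0, 0.06, 0, 0, 0], [0, 0, 0.05, 0, 0, 0], [0, 0, 0, 0, 0, 0]]]}}

```text
t: 6.7
ee_pos: [0.4626, 0.1843, 0.1874]
eef_rot: [[0.917, 0.398, -0.001], [0.398, -0.917, 0.0], [-0.001, -0.0, -1.0]]
contact_force: [-2.4, 0.6, 3.7]
grip_width: -0.0004
gripper_force: 1.9
```

Emit:
{"api": "play_rows", "payload": {"plan": [[[0, 0, 0.06, 0, 0, 0], [0, 0, 0.06, 0, 0, 0], [0, 0, 0, 0, 0, 0]]]}}

```text
t: 7.0
ee_pos: [0.4627, 0.1843, 0.1838]
eef_rot: [[0.917, 0.398, -0.001], [0.398, -0.917, -0.0], [-0.001, -0.0, -1.0]]
contact_force: [-2.8, 1.1, 3.7]
grip_width: -0.0
gripper_force: 1.9
```

Emit:
{"api": "play_rows", "payload": {"plan": [[[0, 0, 0.06, 0, 0, 0], [0, 0, 0.05, 0, 0, 0], [0, 0, 0, 0, 0, 0]]]}}

```text
t: 7.3
ee_pos: [0.4629, 0.1843, 0.1814]
eef_rot: [[0.917, 0.398, -0.0], [0.398, -0.917, -0.0], [-0.0, -0.0, -1.0]]
contact_force: [-4.1, -0.5, 7.5]
grip_width: 0.0002
gripper_force: 3.4
```

Emit:
{"api": "play_rows", "payload": {"plan": [[[0, 0, 0, 0, 0, 0], [0, 0, 0, 0, 0, 0], [0, 0, 0, 0, 0, 0]]]}}

```text
t: 7.6
ee_pos: [0.4629, 0.1843, 0.1815]
eef_rot: [[0.917, 0.398, 0.0], [0.398, -0.917, -0.0], [0.0, 0.0, -1.0]]
contact_force: [-3.8, -0.2, 7.4]
grip_width: 0.0
gripper_force: 3.3
```

Emit:
{"api": "play_rows", "payload": {"plan": [[[0, 0, 0.03, 0, 0, 0], [0, 0, 0, 0, 0, 0], [0, 0, 0, 0, 0, 0]]]}}

```text
t: 7.9
ee_pos: [0.4629, 0.1843, 0.1809]
eef_rot: [[0.917, 0.398, -0.0], [0.398, -0.917, -0.0], [-0.0, 0.0, -1.0]]
contact_force: [-4.7, 0.1, 8.9]
grip_width: -0.0003
gripper_force: 4.2
```

Emit:
{"api": "play_rows", "payload": {"plan": [[[0, 0, 0.03, 0, 0, 0], [0, 0, 0, 0, 0, 0], [0, 0, 0, 0, 0, 0]]]}}

```text
t: 8.2
ee_pos: [0.4629, 0.1843, 0.1802]
eef_rot: [[0.917, 0.398, -0.0], [0.398, -0.917, -0.0], [-0.0, 0.0, -1.0]]
contact_force: [-6.3, 0.0, 9.2]
grip_width: -0.0
gripper_force: 4.6
```

Emit:
{"api": "play_rows", "payload": {"plan": [[[0, 0, 0.03, 0, 0, 0], [0, 0, 0, 0, 0, 0], [0, 0, 0, 0, 0, 0]]]}}

```text
t: 8.5
ee_pos: [0.4629, 0.1843, 0.1795]
eef_rot: [[0.917, 0.398, -0.0], [0.398, -0.917, -0.0], [-0.0, 0.0, -1.0]]
contact_force: [-6.4, 1.0, 10.3]
grip_width: -0.0002
gripper_force: 5.0
```

Emit:
{"api": "play_rows", "payload": {"plan": [[[0, 0, -0.2, 0, 0, 0], [0.15, 0.07, 0, 0, 0, 0], [0, 0, 0, 0, 0, 0], [0, 0, 0, 0, 0, 0]]]}}

```text
t: 8.9
ee_pos: [0.4687, 0.1842, 0.1844]
eef_rot: [[0.917, 0.398, 0.002], [0.398, -0.917, 0.0], [0.002, 0.001, -1.0]]
contact_force: [0.4, 1.7, 4.0]
grip_width: -0.0
gripper_force: 2.0
```

Emit:
{"api": "play_rows", "payload": {"plan": [[[0, 0, 0.08, 0, 0, 0], [0, 0, 0, 0, 0, 0], [0, 0, 0, 0, 0, 0]]]}}

```text
t: 9.2
ee_pos: [0.4685, 0.1842, 0.182]
eef_rot: [[0.917, 0.398, 0.002], [0.398, -0.917, 0.0], [0.002, 0.001, -1.0]]
contact_force: [2.0, 2.3, 4.7]
grip_width: 0.0003
gripper_force: 1.9
```

Emit:
{"api": "play_rows", "payload": {"plan": [[[0, 0, 0.03, 0, 0, 0], [0, 0, 0, 0, 0, 0], [0, 0, 0, 0, 0, 0]]]}}

```text
t: 9.5
ee_pos: [0.4685, 0.1842, 0.1816]
eef_rot: [[0.917, 0.398, 0.002], [0.398, -0.917, 0.0], [0.002, 0.001, -1.0]]
contact_force: [2.5, 0.5, 5.7]
grip_width: -0.0003
gripper_force: 2.7
```

Emit:
{"api": "play_rows", "payload": {"plan": [[[0, 0, 0.03, 0, 0, 0], [0, 0, 0, 0, 0, 0], [0, 0, 0, 0, 0, 0]]]}}

```text
t: 9.8
ee_pos: [0.4685, 0.1842, 0.1812]
eef_rot: [[0.917, 0.398, 0.002], [0.398, -0.917, 0.0], [0.002, 0.001, -1.0]]
contact_force: [1.5, 0.7, 6.5]
grip_width: 0.0002
gripper_force: 3.8
```

Emit:
{"api": "play_rows", "payload": {"plan": [[[0, 0, 0.03, 0, 0, 0], [0, 0, 0, 0, 0, 0], [0, 0, 0, 0, 0, 0]]]}}

```text
t: 10.1
ee_pos: [0.4685, 0.1842, 0.1805]
eef_rot: [[0.917, 0.398, 0.002], [0.398, -0.917, 0.0], [0.002, 0.001, -1.0]]
contact_force: [0.7, 0.8, 7.8]
grip_width: 0.0003
gripper_force: 4.3
```

Run:
```python
from rig import env
import cv2,numpy as np
a=env.camera("scene")["pixels"][170:270,270:380,::-1]; b=env.camera("side")["pixels"][110:210,220:330,::-1]
cv2.imwrite("pics/c3.png",cv2.resize(np.hstack([a,b]),None,fx=3.6,fy=3.6,interpolation=2))
```

```text
(no output)
```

View pics/c3.png

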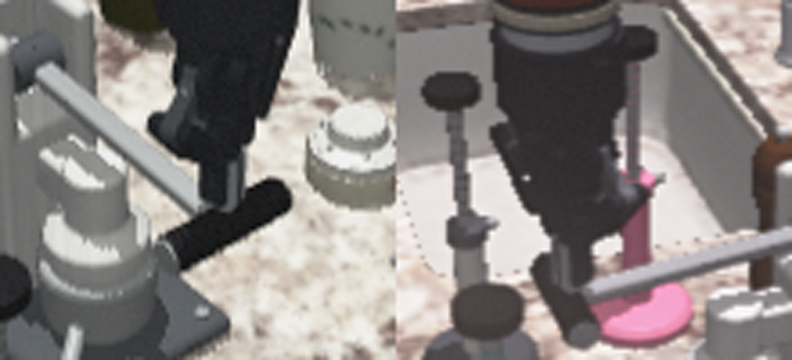

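Both presses show easy travel at about 4 N down to TCP z ≈ 0.182. The step ends near 0.181, and shifting 5 mm along x did not change that, so the crown is what I'm touching. Target height is 0.1816. I'll release and go to the gauge.

Emit:
{"api": "play_rows", "payload": {"plan": [[[0, 0, -0.4, 0, 0, 0], [0, 0, -0.5, 0, 0, 0], [0, 0, -0.6, 0, 0, 0], [0, 0, -0.6, 0, 0, 0], [0, 0, -0.7, 0, 0, 0], [0, 0, -0.8, 0, 0, 0], [0, 0, -0.6, 0, 0, 0], [0, 0, 0, 0, 0, 0]]]}}

```text
t: 11.0
ee_pos: [0.4683, 0.1843, 0.3079]
eef_rot: [[0.917, 0.398, 0.003], [0.398, -0.917, 0.001], [0.003, 0.001, -1.0]]
contact_force: [0.2, 0.1, 0.9]
grip_width: 0.0
gripper_force: 0.0
```

Emit:
{"api": "play_rows", "payload": {"plan": [[[0.19, -0.9, 0, 0, 0, 0], [0.19, -0.95, 0, 0, 0, 0], [0.18, -0.95, 0, 0, 0, 0], [0.18, -0.95, 0, 0, 0, 0], [0.18, -0.95, 0, 0, 0, 0], [0.18, -0.95, 0, 0, 0, 0], [0, 0, 0, 0, 0, 0], [0, 0, 0, 0, 0, 0]]]}}

```text
t: 11.8
ee_pos: [0.4297, 0.3524, 0.3033]
eef_rot: [[0.917, 0.399, -0.003], [0.399, -0.917, -0.002], [-0.004, 0.001, -1.0]]
contact_force: [0.2, -0.2, -0.5]
grip_width: -0.0003
gripper_force: 0.0
```

Emit:
{"api": "play_rows", "payload": {"plan": [[[0.03, 0, 0.5, 0, 0, 0], [0, 0, 0.5, 0, 0, 0], [0, 0, 0.4, 0, 0, 0], [0, 0, 0.3, 0, 0, 0], [0, 0, 0.3, 0, 0, 0], [0, 0, 0.3, 0, 0, 0], [0, 0, 0.2, 0, 0, 0], [0, 0, 0, 0, 0, 0]]]}}

```text
t: 12.6
ee_pos: [0.4314, 0.3531, 0.2293]
eef_rot: [[0.917, 0.398, -0.0], [0.398, -0.917, 0.0], [-0.0, -0.0, -1.0]]
contact_force: [-0.5, 0.4, 0.1]
grip_width: 0.0
gripper_force: 0.0
```

Run:
```python
from rig import env
import cv2,numpy as np
a=env.camera("scene")["pixels"][170:290,220:360,::-1]; b=env.camera("side")["pixels"][80:200,190:330,::-1]
cv2.imwrite("pics/c4.png",cv2.resize(np.hstack([a,b]),None,fx=2.8,fy=2.8,interpolation=2))
```

```text
(no output)
```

View pics/c4.png

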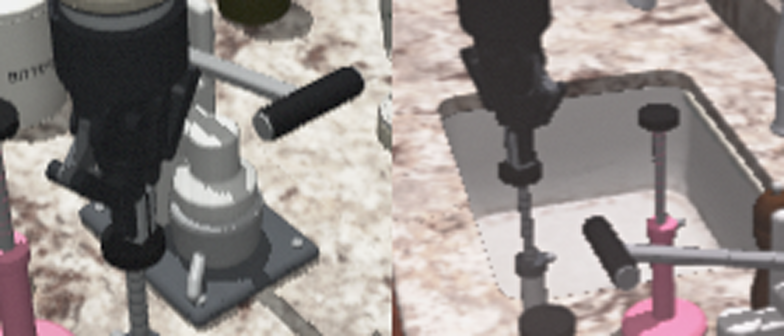

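The fingertips are centred on the grey cap at crop (133,245) and the lever is back up. I'll keep pushing.

Emit:
{"api": "play_rows", "payload": {"plan": [[[0, 0, 0.2, 0, 0, 0], [0, 0, 0.3, 0, 0, 0], [0, 0, 0.3, 0, 0, 0], [0, 0, 0.3, 0, 0, 0], [0, 0, 0.2, 0, 0, 0], [0, 0, 0.1, 0, 0, 0], [0, 0, 0, 0, 0, 0], [0, 0, 0, 0, 0, 0]]]}}

```text
t: 13.5
ee_pos: [0.4307, 0.3526, 0.1871]
eef_rot: [[0.917, 0.398, -0.002], [0.398, -0.917, -0.002], [-0.003, 0.001, -1.0]]
contact_force: [-0.5, -0.6, -0.8]
grip_width: 0.0002
gripper_force: 0.0
```

Emit:
{"api": "play_rows", "payload": {"plan": [[[0, 0, 0.03, 0, 0, 0], [0, 0, 0, 0, 0, 0], [0, 0, 0, 0, 0, 0]]]}}

```text
t: 13.8
ee_pos: [0.4313, 0.353, 0.1869]
eef_rot: [[0.917, 0.398, -0.0], [0.398, -0.917, -0.0], [-0.0, 0.0, -1.0]]
contact_force: [-0.6, 1.0, -0.3]
grip_width: -0.0002
gripper_force: 0.0
```

Emit:
{"api": "play_rows", "payload": {"plan": [[[0, 0, 0.03, 0, 0, 0], [0, 0, 0.03, 0, 0, 0], [0, 0, 0, 0, 0, 0], [0, 0, 0, 0, 0, 0]]]}}

```text
t: 14.2
ee_pos: [0.4314, 0.3531, 0.1857]
eef_rot: [[0.917, 0.398, -0.0], [0.398, -0.917, -0.0], [-0.0, 0.0, -1.0]]
contact_force: [-2.4, -1.2, 3.8]
grip_width: 0.0002
gripper_force: 1.7
```

Emit:
{"api": "play_rows", "payload": {"plan": [[[0, 0, 0.03, 0, 0, 0], [0, 0, 0.03, 0, 0, 0], [0, 0, 0, 0, 0, 0]]]}}

```text
t: 14.5
ee_pos: [0.4314, 0.3531, 0.1834]
eef_rot: [[0.917, 0.398, -0.0], [0.398, -0.917, -0.0], [-0.0, -0.0, -1.0]]
contact_force: [-2.4, -2.2, 3.2]
grip_width: -0.0001
gripper_force: 1.4
```

Emit:
{"api": "play_rows", "payload": {"plan": [[[0, 0, 0.03, 0, 0, 0], [0, 0, 0.01, 0, 0, 0], [0, 0, 0, 0, 0, 0], [0, 0, 0, 0, 0, 0]]]}}

```text
t: 14.9
ee_pos: [0.4314, 0.3531, 0.1823]
eef_rot: [[0.917, 0.398, -0.0], [0.398, -0.917, 0.0], [-0.0, -0.0, -1.0]]
contact_force: [-1.5, -1.3, 2.2]
grip_width: 0.0002
gripper_force: 1.3
```

Emit:
{"api": "play_rows", "payload": {"plan": [[[0, 0, 0.02, 0, 0, 0], [0, 0, 0, 0, 0, 0], [0, 0, 0, 0, 0, 0]]]}}

```text
t: 15.2
ee_pos: [0.4314, 0.3531, 0.1818]
eef_rot: [[0.917, 0.398, 0.0], [0.398, -0.917, 0.0], [0.0, -0.0, -1.0]]
contact_force: [-1.4, -1.3, 3.3]
grip_width: 0.0001
gripper_force: 1.4
```

Emit:
{"api": "play_rows", "payload": {"plan": [[[0, 0, -0.3, 0, 0, 0], [0, 0, -0.6, 0, 0, 0], [0, 0, -0.8, 0, 0, 0], [0, 0, -0.8, 0, 0, 0], [0, 0, -0.8, 0, 0, 0], [0, 0, -0.5, 0, 0, 0], [0, 0, 0, 0, 0, 0], [0, 0, 0, 0, 0, 0]]]}}

```text
t: 16.0
ee_pos: [0.4313, 0.3531, 0.2952]
eef_rot: [[0.917, 0.398, -0.0], [0.398, -0.917, -0.0], [-0.0, -0.0, -1.0]]
contact_force: [-0.1, 0.2, -0.5]
grip_width: -0.0001
gripper_force: 0.0
```

Run:
```python
from rig import env
import cv2,numpy as np
a=env.camera("scene")["pixels"][170:350,200:360,::-1]; b=env.camera("side")["pixels"][80:260,190:350,::-1]
cv2.imwrite("pics/c5.png",cv2.resize(np.hstack([a,b]),None,fx=2.5,fy=2.5,interpolation=2))
```

```text
(no output)
```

View pics/c5.png

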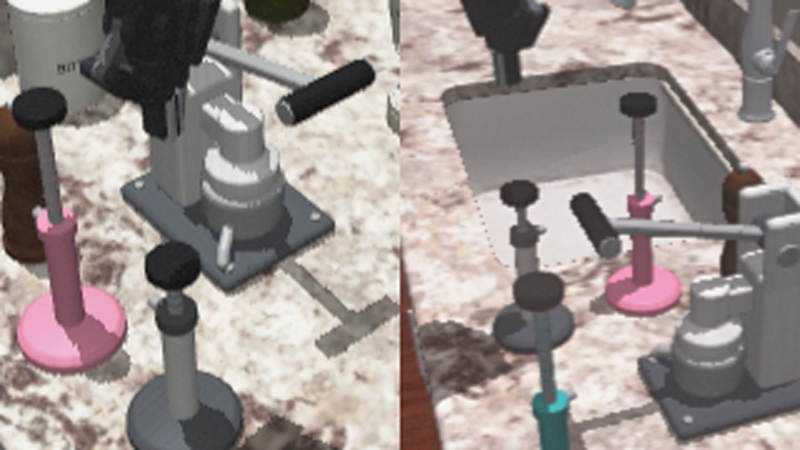

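The grey cap is lowered, with its centre at crop (173,263). The lever is up and nothing touches the robot.

Run:
```python
from h import *
print(tri((269.2,275),(237.6,155.5)))
from rig import env
print(env.sign_off())
```

```text
(array([0.43018803, 0.35507733, 0.17835983]), np.float64(0.003831353934816586))
the job is handed in; nothing more can be done
None
```

The job is handed in: the lever firmed up with the grip's top about 182 mm above the worktop (highest vertical force read 10.3 N) and came back up. The gauge cap was pushed down to the same fingertip height, 181.8 mm; a rougher camera check after release read 178 mm.

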